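# Lock the carving blank on its mandrel with the ring linchpin

## Robot

A 6-joint arm with a two-finger parallel gripper is mounted at the origin on the work surface. World frame = base frame: x ahead of the robot, y to its left, z up, the work surface at z = 0. Lengths are in m, angles in rad, forces in N, time in s.
With the tool pointing down it reaches from about 0.3 to 0.775 m from the base axis. Payload 14.6 kg.
Tool frame: the origin (TCP) lies on the centre line of the jaws, within the pads' length; the fingertips stand 25 mm ahead of it and the grasp point (between the pads) lies 6 mm ahead of it (ctrl.tip_reach is the distance from the TCP to the fingertips, in m); z points along the fingers, y is the line along which they close (so a half turn about z gives the same grasp; the last joint's range is limited). The gripper opens to 94 mm and grips with 3 to 60 N. Pads are 16 mm wide; open, the fingers measure 119 mm over their backs; the gripper's body (75 mm by 177 mm) begins 78 mm behind the grasp point.
Start: joints at [-1.314, 0.3, 1.521, -0, 1.321, -0.067], TCP at [0.175, -0.521, 0.23] pointing down, gripper open.
Joint ranges: [-3.03, 3.03], [-0.79, 2.21], [0.23, 2.52], [-1.04, 4.18], [0, 3.07], [-2.55, 2.55]. Speed limits (rad/s): [2.22, 2.22, 2.57, 3.14, 3.14, 3.14].

## Interface

Orientations are given as [roll, pitch, yaw] about the fixed x, y, z axes, in that order (R = Rz(yaw) Ry(pitch) Rx(roll)).
In Python, from station import ctrl gives the robot as it stands. The module is installed in compiled form; this text tells all that it offers.
- The arm moves only by the tool apply_moves, never from a script. Its argument "deltas" is a list of rows, each a list of 7 numbers: the closure in counts, from 0 (fully open) to 255 (shut), then the shift along the world's x, y, z in cm, then the turn, a rotation vector about the world's x, y, z in rad. In form: [[jaw, tx, ty, tz, ax, ay, az], ...]. A call has 1 to 10 rows; each row shifts and turns the commanded pose from where the row before left it; what a row does not reach is not made up. A row lasts 1/10 s, in which the tool goes at most 50 mm and 8.59 degrees, less where a joint would pass 70% of its speed; a pose out of reach is approached as far as the arm can. A call with a gripper value outside its range is refused whole. The fingers move at their own pace and stop on an object; "grip_force" is the grip in N (left out, the last holds). Time passes only in rows, so rows that do not move let the fingers close. It gives the time, the measured TCP pose, the force, the opening and the grip force at its end, in the units of the state.
- ctrl.get_obs(): the state, without advancing time (a new reading comes with each control period).
- ctrl.camera(name): name is "scene" or "top" or "wrist"; returns a dict with "img" (384x512x3 uint8, red, green, blue), "K" (3x3 intrinsics, pixels), "pose" (4x4, takes a point from camera to world coordinates); the wrist camera has in their place "hand_eye" (4x4, takes a point from camera to tool coordinates, whose origin is the TCP and whose axes are the flange's). Camera axes: x right, y up, looking along -z (the intrinsics and any distortion apply to the point x, -y, -z); pixel columns grow to the right and rows downward; lengths in m; the calibration is good to about 2 mm. A picture is of the moment at which its call begins: read the wrist's pose just before it. There is no depth.
- ctrl.hand_in(): hands the job in; it is judged then, once.
The state is a dict: "time_s": time; "qpos": joint angles; "joint_vel": joint speeds; "tau": joint torques, N m; "ee_pos": TCP position; "eef_rot": TCP orientation; "force": force on the tool from outside, world axes, zero at the start; "moment": the same for the moment, N m; "grip_width": finger opening in m; "grip_force": force on a finger pad.
Only numpy, scipy, OpenCV 4.12 (cv2) and the standard library are available. Lean on these libraries where they do the work, as an engineer would, in place of code of your own. Each camera call takes 0.05 s, during which the arm holds its last target. There are 200 camera calls.

## Task

The wooden blank on the carving holder must not slide off its mandrel: take the linchpin with the swinging ring out of the pin rack and put it down through the hole in the mandrel's free end until its collar sits on the bar, with the ring pointing out past the bar's free end. Then swing the ring down over the bar's end until it hangs straight down around the bar, and let go.

Things in the scene. Friction and masses are not known exactly. Their poses are not given: they have to be found in the camera images.
- linchpin_grip (a point): Grasp point mid-head of the steel linchpin standing in a 55 mm high wooden rack; the one pin of three (80 mm apart) with a hinged wire ring. Square head: 18 (x) by 16 mm (y, grip these faces), top 20 above this point, clear for fingers down to 20 below. Collar 24 wide, its underside 32 below; shank 10 thick goes 40 further, tip tapered. z up, x to the ring's side, y along the hinge. 0.14 kg.
- ring (a joint): Swing of the linchpin's wire ring in rad: 0 = ring level, pointing along the pin's x; positive swings its far side down; 1.57 = hanging straight down; stops at -0.6 and 1.62. The hinge lies 12 mm ahead (x) of and 24 mm below linchpin_grip, so 8 mm above the collar's underside. It stays where it is left; 0.2 N at the far side moves it.
- ring_tip (a point): Middle of the ring's far side, in the centre of the 5 mm wire, 48 mm from the hinge. The ring is 52 mm wide over all.
- mandrel_hole (a point): Centre of the upper mouth of the upright hole through the mandrel, a level square steel bar, 26 x 26 mm, top 120 mm above the bench, on a fixed grey holder. The hole is 16 mm wide, chamfered, and goes right through. z up, x along the bar to its free end, 14 mm from here; beyond it is clear space. The wooden blank, up to 68 mm thick, begins 50 mm the other way.

How it is judged:
On the way, in this order (a step that is already met when the one before it is completed fails the run):
1. the linchpin is through the mandrel's hole with its collar down on the bar, its ring not yet swung down (horizontal distance between linchpin_grip and mandrel_hole below 0.01 m and z of linchpin_grip in the frame of mandrel_hole between 0.026 and 0.037 m and value of joint ring below 0.8 rad), for 0.2 s.
2. the ring is swung down over the bar's end (value of joint ring above 1.3 rad and z of ring_tip in the frame of mandrel_hole below -0.028 m), for 0.2 s.
At the end, for the whole second after the job is handed in: The linchpin is in the mandrel's hole, within 10 mm of its axis and upright within 10 degrees, its collar down on the bar (within 5 mm), and its ring is at rest, swung down over the bar's end to at least 1.3 rad, its far side below the bar (all of step 2 and horizontal distance between linchpin_grip and mandrel_hole below 0.01 m and z of linchpin_grip in the frame of mandrel_hole between 0.026 and 0.037 m and angle between linchpin_grip's own z axis and vertical below 0.17 rad and velocity of joint ring between -0.1 and 0.1 rad/s); the robot touches nothing.
It also fails if it takes over 48 s, if anything falls off the work surface, if the arm or the gripper's body presses on something with over 40 N, if the wrist force passes 120 N, or if a joint passes its speed limit or range.

## Working session

There is one attempt and no reset: what is moved stays moved. The work goes in short steps, Python scripts to look and compute and a tool call to move; the robot and the scene stay as the last step left them, time stands still between calls to the robot, and variables do not carry over. Pictures are saved under pics/ and viewed, at most 11 in all, crops included, and the job is handed in when it is done.

Besides the shell and the picture viewer there is one more tool, called after "Call:" as name(argument=value, ...), one argument or row to a line, values as JSON. apply_moves: Moves the arm, as the interface text tells. Its arguments: {"type":"object","properties":{"deltas":{"type":"array"},"grip_force":{"type":"number"}},"required":["deltas"]}

```bash
mkdir -p pics
cat > h.py <<'E'
import numpy as np, cv2
from station import ctrl
from scipy.spatial.transform import Rotation as R
def shot(name,fn=None):
    o=ctrl.get_obs(); c=ctrl.camera(name)
    if name=='wrist':
        T=np.eye(4);T[:3,:3]=R.from_euler('xyz',o['eef_rot']).as_matrix();T[:3,3]=o['ee_pos']
        c['pose']=T@c['hand_eye']
    if fn: cv2.imwrite('pics/'+fn,c['img'][:,:,::-1])
    return c
def ray(c,u,v):
    K=c['K'];d=np.array([(u-K[0,2])/K[0,0],-(v-K[1,2])/K[1,1],-1.])
    return c['pose'][:3,3],c['pose'][:3,:3]@d
def onz(c,u,v,z):
    o,d=ray(c,u,v);return o+d*(z-o[2])/d[2]
def proj(c,p):
    q=np.linalg.inv(c['pose'])@np.append(p,1);x=c['K']@np.array([q[0],-q[1],-q[2]]);return x[:2]/x[2]
def tri(*l):
    A=0;b=0
    for c,u,v in l:
        o,d=ray(c,u,v);d=d/np.linalg.norm(d);P=np.eye(3)-np.outer(d,d);A=A+P;b=b+P@o
    return np.linalg.solve(A,b)
E
python3 - <<'E'
from h import *
a=shot('scene');b=shot('top')
print({k:v for k,v in a.items() if k!='img'},b['pose'],b['K'],[k for k in b])
import pickle;pickle.dump((a,b),open('ab.pkl','wb'))
cv2.imwrite('pics/a.png',cv2.resize(a['img'],(800,600),interpolation=3)[:,:,::-1])
cv2.imwrite('pics/b.png',cv2.resize(b['img'],(800,600),interpolation=3)[:,:,::-1])
print(ctrl.get_obs())
E
```

```text
{'K': array([[435.89594779,   0.        , 250.47767515],
       [  0.        , 435.89594779, 189.03760958],
       [  0.        ,   0.        ,   1.        ]]), 'pose': array([[-0.08960548, -0.52667176,  0.8453329 ,  1.09029329],
       [ 0.99577818, -0.03040122,  0.0866117 , -0.03770024],
       [-0.01991678,  0.84952494,  0.52717237,  0.50206046],
       [ 0.        ,  0.        ,  0.        ,  1.        ]])} [[-0.00578152  0.98626535 -0.16506737  0.40140838]
 [-0.99958805 -0.01034054 -0.02677323 -0.10582322]
 [-0.02811239  0.16484458  0.98591884  0.91389071]
 [ 0.          0.          0.          1.        ]] [[468.45751243   0.         261.58372734]
 [  0.         468.45751243 182.79468254]
 [  0.           0.           1.        ]] ['img', 'K', 'pose']
{'time_s': 0.1, 'qpos': array([-1.31362018e+00,  3.00416055e-01,  1.52151084e+00, -7.59465268e-06,
        1.32069334e+00, -6.66027668e-02]), 'joint_vel': array([ 9.03511226e-04, -8.73724000e-05, -6.78552469e-04, -9.01220537e-04,
        9.21956069e-04,  1.00854293e-03]), 'tau': array([-1.76589194e-03, -5.32649624e+01, -3.53288019e+01,  7.08762067e-02,
        2.34931108e-02, -6.76391073e-05]), 'ee_pos': array([ 0.17492495, -0.52122484,  0.22994622]), 'eef_rot': array([-3.14056686e+00, -6.10493558e-05,  3.23780768e-01]), 'force': array([ 0.23463391, -0.65848347, -0.2171151 ]), 'moment': array([-0.00940014,  0.02368018,  0.01560635]), 'grip_force': 0.0, 'grip_width': 0.09405177920426605}
```

View pics/a.png

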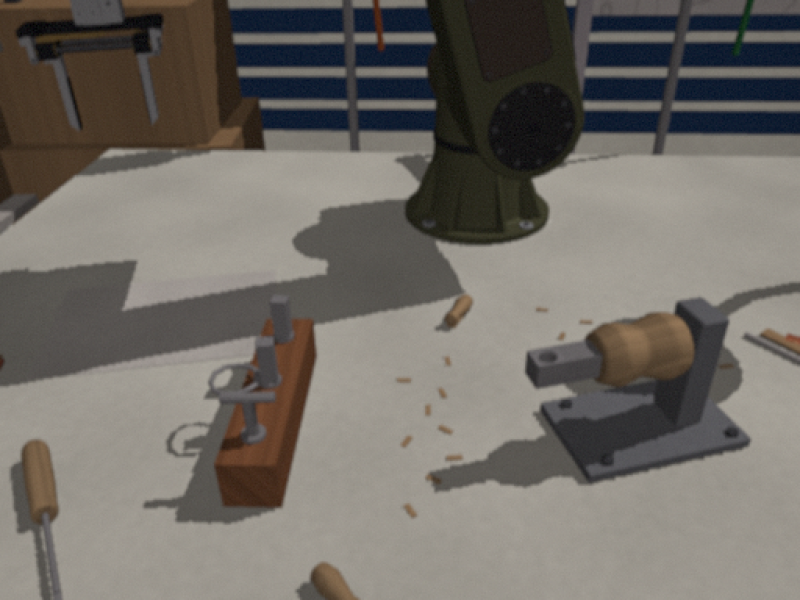

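View pics/b.png

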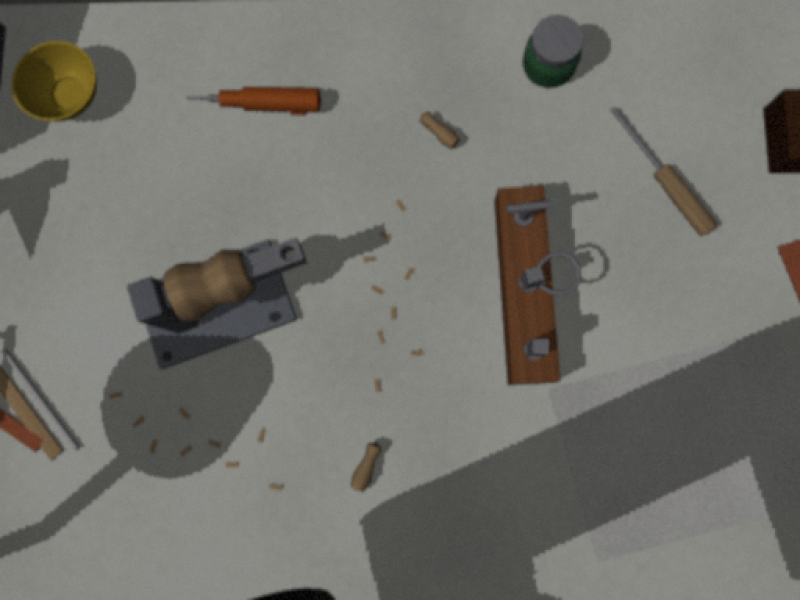

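The ring pin is the middle one in the rack: head about (532,279) in the top view (800-wide) and (265,348) in the scene view, with the ring pointing to the image right, about −y. The mandrel hole is at (291,252) in top and (547,357) in scene, and its free end also points about −y.

Run:
```python
from h import *
import pickle;a,b=pickle.load(open('ab.pkl','rb'));s=.64
print('head top',onz(b,535*s,274*s,.107),'scene',onz(a,265*s,341*s,.107))
print('hole',onz(b,291*s,252*s,.12),onz(a,547*s,357*s,.12))
# rack direction: left edge top corners
r=[onz(b,u*s,v*s,.055)[:2] for u,v in((497,190),(508,384),(545,187))];print(r)
# bar end corners
e=[onz(b,u*s,v*s,.12)[:2] for u,v in((299,240),(305,264),(272,240))];print(e)
cv2.imwrite('pics/c.png',np.hstack([cv2.resize(b['img'][140:240,310:410],(400,400),interpolation=2),cv2.resize(b['img'][130:200,130:200],(400,400),interpolation=2)])[:,:,::-1])
```

```text
head top [ 0.54816352 -0.22490739  0.107     ] scene [ 0.55022503 -0.22103161  0.107     ]
hole [0.57366041 0.04667797 0.12      ] [0.57667717 0.05249535 0.12      ]
[array([ 0.66162576, -0.19024878]), array([ 0.42833182, -0.19699256]), array([ 0.66455918, -0.24828933])]
[array([0.58724746, 0.03798714]), array([0.55986158, 0.03077556]), array([0.58762053, 0.06830607])]
```

View pics/c.png

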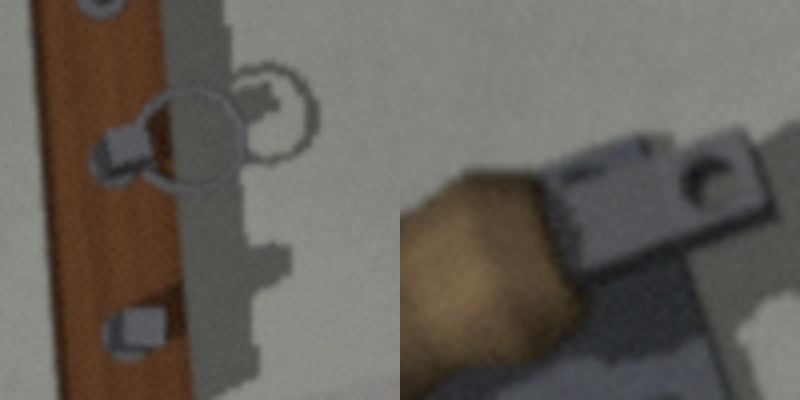

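Call:
apply_moves(
  deltas=[
    [110,3.7,2.9,0,0,0,0.14],
    [110,3.7,2.9,0,0,0,0.14],
    [110,3.7,2.9,0,0,0,0.14],
    [110,3.7,2.9,0,0,0,0.14],
    [110,3.7,2.9,0,0,0,0.14],
    [110,3.7,2.9,0,0,0,0.14],
    [110,3.7,2.9,0,0,0,0.14],
    [110,3.7,2.9,0,0,0,0.14],
    [110,3.7,2.9,0,0,0,0.14],
    [110,3.7,2.9,0,0,0,0.14],
  ],
)

```text
time_s: 1.1
ee_pos: [0.5462, -0.2298, 0.2302]
eef_rot: [-3.141, -0.0, 1.73]
force: [0.1, -0.7, 1.7]
grip_width: 0.0532
grip_force: 0.0
```

Call:
apply_moves(
  deltas=[
    [110,0,0,0,0,0,0],
    [110,0,0,0,0,0,0],
    [110,0,0,0,0,0,0],
  ],
)

```text
time_s: 1.4
ee_pos: [0.5443, -0.232, 0.2303]
eef_rot: [-3.141, -0.0, 1.722]
force: [0.4, 0.6, 0.5]
grip_width: 0.0537
grip_force: 0.0
```

Run:
```python
from h import *
import pickle
o=ctrl.get_obs();c=shot('wrist');pickle.dump(c,open('w1.pkl','wb'))
print(o['time_s'],o['ee_pos'],o['eef_rot'],o['grip_width'],o['qpos']);print(c['pose'],c['K'],list(c))
print(proj(c,[.549,-.223,.107]))
cv2.imwrite('pics/d.png',cv2.resize(c['img'],(800,600),interpolation=2)[:,:,::-1])
```

```text
1.4 [ 0.54429971 -0.23204619  0.23026496] [-3.14105737e+00 -1.69407942e-04  1.72189279e+00] 0.053674039746183115 [-4.64812890e-01  3.93736901e-01  1.39581871e+00 -1.75105678e-04
  1.35257183e+00 -6.15871440e-01]
[[ 9.88511601e-01 -1.46534474e-01 -3.70467565e-02  5.33787458e-01]
 [ 1.51144575e-01  9.57766958e-01  2.44617601e-01 -1.60208750e-01]
 [-3.62752133e-04 -2.47406753e-01  9.68911641e-01  3.84834644e-01]
 [ 0.00000000e+00  0.00000000e+00  0.00000000e+00  1.00000000e+00]] [[268.62377371   0.         264.02903653]
 [  0.         268.62377371 189.8560661 ]
 [  0.           0.           1.        ]] ['img', 'K', 'hand_eye', 'pose']
[269.3502496  183.85498693]
```

View pics/d.png

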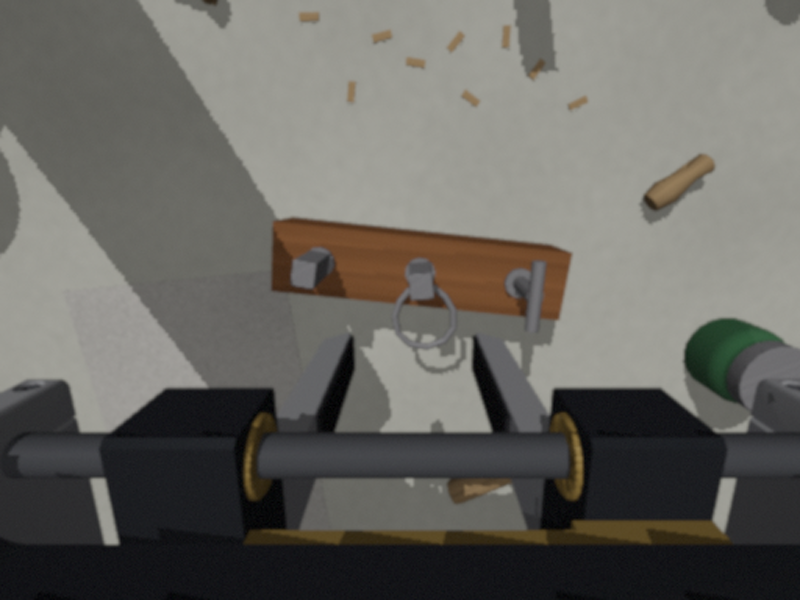

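Wrist view: the head top is at about (422,287) of 800, with the ring below it, centred at about (425,318).

Run:
```python
import pickle,cv2,numpy as np
c=pickle.load(open('w1.pkl','rb'));b=pickle.load(open('ab.pkl','rb'))[1]
f=lambda i:cv2.convertScaleAbs(i,alpha=1.4)
cv2.imwrite('pics/e.png',f(np.hstack([cv2.resize(c['img'][160:225,240:305],(400,400),interpolation=2),cv2.resize(b['img'][155:205,325:375],(400,400),interpolation=2)]))[:,:,::-1])
```

```text
(no output)
```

View pics/e.png

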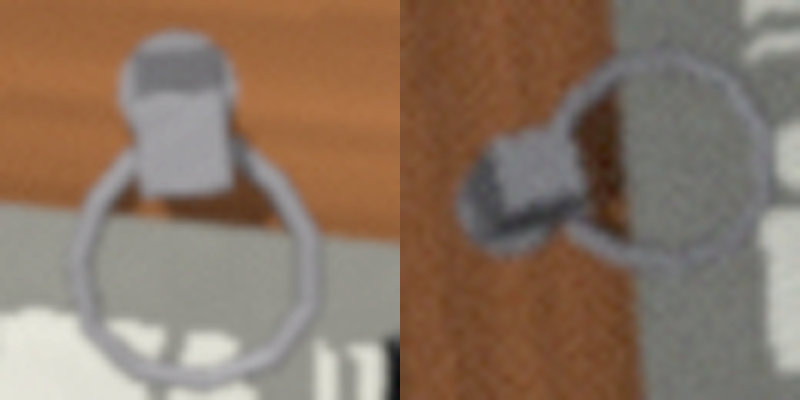

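Run:
```python
from h import *
import pickle;a,b=pickle.load(open('ab.pkl','rb'));c=pickle.load(open('w1.pkl','rb'))
W=lambda x,y:(240+x/6.154-.42,160+y/6.154-.42); T=lambda x,y:(325+(x-400)/8-.44,155+y/8-.44)
wc=[(134,98),(230,92),(234,190),(144,196)]; tc=[(492,150),(568,128),(585,188),(505,212)]
wp=np.array([onz(c,*W(*p),.107)[:2] for p in wc]);tp=np.array([onz(b,*T(*p),.107)[:2] for p in tc])
print(wp.mean(0),tp.mean(0))
h=lambda v:np.degrees(np.arctan2(v[1],v[0]))
print('x head wrist',h(wp[3]-wp[0]),h(wp[2]-wp[1]),'y',h(wp[1]-wp[0]),h(wp[2]-wp[3]))
print('x head top',h(tp[1]-tp[0]),h(tp[2]-tp[3]),'y',h(tp[0]-tp[3]),h(tp[1]-tp[2]))
print('tri',tri((c,*W(185.5,144)),(b,*T(537.5,169.5))))
t=tri((c,*W(197,378)),(b,*T(765,160)));print('ringtip',t, h(t[:2]-wp.mean(0)))
print('tool y head',1.72189*57.2958-90)
C=lambda x,y:(130+(x-400)/5.714-.41,130+y/5.714-.41)
e=[onz(b,*C(*p),.12)[:2] for p in((745,128),(775,210),(585,272),(710,185))];print(e,h(e[1]-e[2]),h(e[0]-e[1]))
```

```text
[ 0.54925309 -0.22206338] [ 0.54749966 -0.22375177]
x head wrist -75.72352573428917 -78.32849470159888 y 12.338037684556491 12.640356114966345
x head top -74.25660865507898 -73.71821542567434 y 9.81572467798992 13.551910556189489
tri [ 0.55030404 -0.22590203  0.09058836]
ringtip [ 0.56227985 -0.28735991  0.04222979] -78.71752792958064
tool y head 8.657065062000001
[array([0.59015593, 0.04048332]), array([0.56449374, 0.0308256 ]), array([0.54597861, 0.08836232]), array([0.57248889, 0.05084474])] -72.16199936019451 20.623340995147515
```

Call:
apply_moves(
  deltas=[
    [110,0.4,0.9,0,0,0,0.07],
    [110,0,0,-4,0,0,0],
    [110,0,0,-4,0,0,0],
    [110,0,0,-3,0,0,0],
    [110,0,0,-1.5,0,0,0],
    [110,0,0,-1.0,0,0,0],
    [110,0,0,0,0,0,0],
    [110,0,0,0,0,0,0],
  ],
)

```text
time_s: 2.25
ee_pos: [0.5495, -0.2229, 0.0968]
eef_rot: [3.14, 0.001, 1.793]
force: [-1.2, 0.7, -0.0]
grip_width: 0.0536
grip_force: 0.0
```

Call:
apply_moves(
  deltas=[
    [255,0,0,0,0,0,0],
    [255,0,0,0,0,0,0],
    [255,0,0,0,0,0,0],
    [255,0,0,0,0,0,0],
    [255,0,0,0,0,0,0],
    [255,0,0,0,0,0,0],
  ],
  grip_force=20,
)

```text
time_s: 2.85
ee_pos: [0.549, -0.2224, 0.0955]
eef_rot: [3.142, -0.0, 1.794]
force: [0.0, 0.1, 1.9]
grip_width: 0.016
grip_force: 20.0
```

Call:
apply_moves(
  deltas=[
    [255,0,0,3,0,0,0],
    [255,0,0,4,0,0,0],
    [255,0,0,4,0,0,0],
    [255,0.4,3,3,0,0,0.03],
    [255,0.4,4,1,0,0,0.03],
    [255,0.4,4,0,0,0,0.03],
    [255,0.4,4,0,0,0,0],
    [255,0,3,0,0,0,0],
    [255,0,2,0,0,0,0],
    [255,0,0,0,0,0,0],
  ],
)

```text
time_s: 3.85
ee_pos: [0.5648, -0.0202, 0.2453]
eef_rot: [-3.141, -0.0, 1.886]
force: [-0.1, -1.2, -1.3]
grip_width: 0.0163
grip_force: 20.0
```

Call:
apply_moves(
  deltas=[
    [255,0,0,0,0,0,0],
    [255,0,0,0,0,0,0],
  ],
)

```text
time_s: 4.05
ee_pos: [0.5649, -0.0233, 0.2453]
eef_rot: [-3.141, 0.0, 1.883]
force: [0.4, -0.1, -1.9]
grip_width: 0.0162
grip_force: 20.0
```

Run:
```python
from h import *
import pickle
o=ctrl.get_obs();c=shot('wrist');b=shot('top');a=shot('scene');pickle.dump((c,b,a),open('w2.pkl','wb'))
print(o['time_s'],o['ee_pos'],o['eef_rot'],o['grip_width'])
u,v=proj(c,[.574,.05,.12]).astype(int);x,y=proj(a,[.574,-.02,.2]).astype(int);print(u,v,x,y)
u0,v0,x0,y0=u-32,v-32,x-50,y-50;print(u0,v0,x0,y0)
f=lambda i:cv2.convertScaleAbs(i,alpha=1.4)
cv2.imwrite('pics/f.png',f(np.hstack([cv2.resize(c['img'][v0:v0+64,u0:u0+64],(400,400),interpolation=2),cv2.resize(a['img'][y0:y0+100,x0:x0+100],(400,400),interpolation=2)]))[:,:,::-1])
```

```text
4.05 [ 0.56494361 -0.02330418  0.24528708] [-3.14123783e+00  2.30634564e-05  1.88293133e+00] 0.016204640181398836
294 126 301 178
262 94 251 128
```

View pics/f.png

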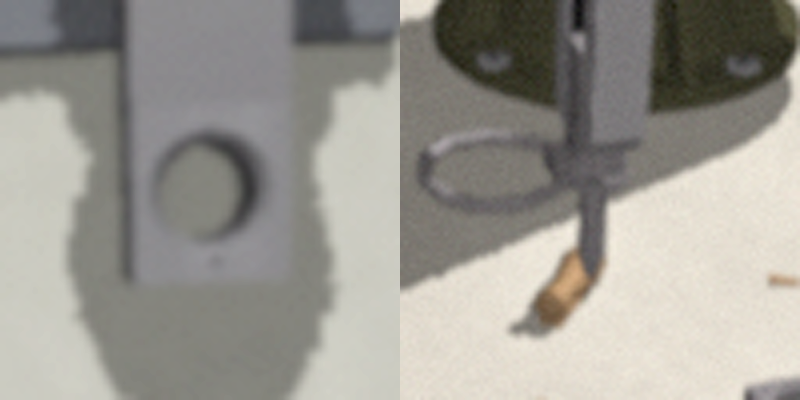

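Wrist crop: the bar is seen square-on, with the hole mouth at crop (208,188) and the free end at row 280. Scene crop: the pin hangs upright with the ring about level.

Run:
```python
from h import *
import pickle;c,b,a=pickle.load(open('w2.pkl','rb'))
W=lambda x,y:(262+x/6.25-.42,94+y/6.25-.42);S=lambda x,y:(251+(x-400)/4-.4,128+y/4-.4)
P=lambda *p:onz(c,*W(*p),.12)[:2]
print('hole',P(208,188)); h=lambda v:np.degrees(np.arctan2(v[1],v[0]))
print(h(P(133,278)-P(126,60)),h(P(292,280)-P(292,50)),'need tool x heading -180:',1.883*57.2958-180, 'end',(P(134,280)+P(292,280))/2)
# scene: shank y at x=.565
for p in ((593,195),(592,235)):
    o,d=ray(a,*S(*p));q=o+d*(.565-o[0])/d[0];print('pin',q)
print('hole via scene',onz(a,547*.64,357*.64,.12))
```

```text
hole [0.57354226 0.05320778]
-69.217424930859 -69.74303080074043 need tool x heading -180: -72.1120086 end [0.57922648 0.0396482 ]
pin [ 0.565      -0.02381857  0.1975691 ]
pin [ 0.565      -0.02354506  0.18134704]
hole via scene [0.57667717 0.05249535 0.12      ]
```

Call:
apply_moves(
  deltas=[
    [255,0.3,2.6,0,0,0,0.02],
    [255,0.3,2.6,0,0,0,0.025],
    [255,0.3,2.4,0,0,0,0],
    [255,0,0,-2,0,0,0],
    [255,0,0,-1.5,0,0,0],
    [255,0,0,0,0,0,0],
    [255,0,0,0,0,0,0],
    [255,0,0,0,0,0,0],
  ],
)

```text
time_s: 5.0
ee_pos: [0.5744, 0.0533, 0.2115]
eef_rot: [3.14, 0.0, 1.928]
force: [-0.5, 0.8, -1.4]
grip_width: 0.0159
grip_force: 20.0
```

Run:
```python
from h import *
import pickle
o=ctrl.get_obs();c=shot('wrist');a=shot('scene');pickle.dump((c,a),open('w3.pkl','wb'))
print(o['time_s'],o['ee_pos'],o['eef_rot'],o['grip_width'])
x,y=proj(a,[.574,.053,.14]).astype(int);x0,y0=x-40,y-40
u,v=proj(c,[.574,.053,.12]).astype(int);print(x0,y0,u-50,v-50)
f=lambda i:cv2.convertScaleAbs(i,alpha=1.4)
cv2.imwrite('pics/g.png',f(np.hstack([cv2.resize(c['img'][v-50:v+50,u-50:u+50],(400,400),interpolation=2),cv2.resize(a['img'][y0:y0+80,x0:x0+80],(400,400),interpolation=2)]))[:,:,::-1])
```

```text
5.0 [0.57438218 0.05326561 0.21147555] [3.14024708e+00 4.59629567e-04 1.92827169e+00] 0.015851799249475346
311 176 212 149
```

View pics/g.png

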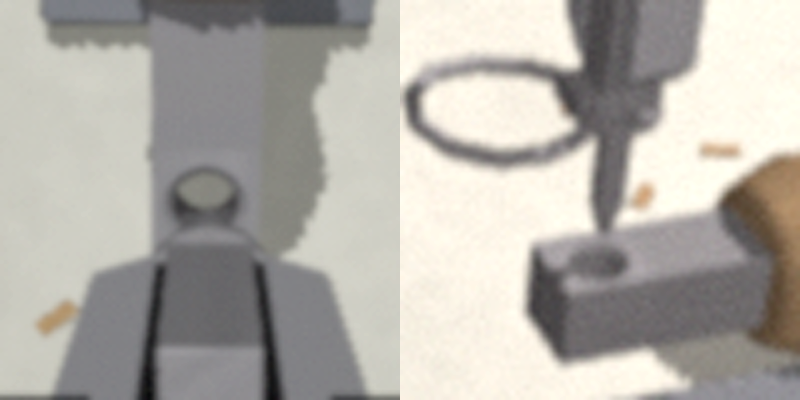

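Scene crop: the pin tip is at (604,231), just above the hole at (598,263). Wrist crop: the pin head lines up with the bar.

Run:
```python
from h import *
import pickle;c,a=pickle.load(open('w3.pkl','rb'))
S=lambda x,y:(311+(x-400)/5-.4,176+y/5-.4)
print('hole',onz(a,*S(598,263),.12),'tip',onz(a,*S(604,233),.1305))
print('vertical check', (proj(a,[.5744,.0533,.163])-[311,176]+.4)*5+[400,0],(proj(a,[.5744,.0533,.1305])-[311,176]+.4)*5+[400,0])
```

```text
hole [0.57599278 0.05273546 0.12      ] tip [0.57569658 0.05341348 0.1305    ]
vertical check [615.0116986  135.77367799] [603.11696408 230.30939887]
```

Call:
apply_moves(
  deltas=[
    [255,0,0,-0.7,0,0,0],
    [255,0,0,-0.7,0,0,0],
    [255,0,0,-0.7,0,0,0],
    [255,0,0,-0.7,0,0,0],
    [255,0,0,-0.7,0,0,0],
  ],
)

```text
time_s: 5.6
ee_pos: [0.5739, 0.0536, 0.1746]
eef_rot: [-3.141, -0.0, 1.929]
force: [0.3, 0.3, -1.5]
grip_width: 0.0159
grip_force: 20.0
```

Call:
apply_moves(
  deltas=[
    [255,0,0,-0.7,0,0,0],
    [255,0,0,-0.4,0,0,0],
    [255,0,0,-0.3,0,0,0],
    [255,0,0,-0.1,0,0,0],
    [255,0,0,0,0,0,0],
    [255,0,0,0,0,0,0],
  ],
)

```text
time_s: 6.2
ee_pos: [0.5741, 0.0536, 0.1606]
eef_rot: [3.141, 0.0, 1.929]
force: [-0.0, -0.7, -1.1]
grip_width: 0.016
grip_force: 20.0
```

Call:
apply_moves(
  deltas=[
    [150,0,0,0,0,0,0],
    [150,0,0,0,0,0,0],
    [150,0,0,0,0,0,0],
    [150,0,0,1,0,0,0],
    [150,0,0,2,0,0,0],
    [150,0,0,3,0,0,0],
    [150,0,0,3,0,0,0],
    [150,0,0,0,0,0,0],
  ],
)

```text
time_s: 7.0
ee_pos: [0.5752, 0.0537, 0.2555]
eef_rot: [3.135, 0.002, 1.929]
force: [-0.5, 0.1, -0.1]
grip_width: 0.0385
grip_force: 0.0
```

Run:
```python
from h import *
a=shot('scene');o=ctrl.get_obs();print(o['time_s'],o['ee_pos'],o['grip_width'])
x,y=proj(a,[.574,.03,.14]).astype(int);x0,y0=x-60,y-45;print(x0,y0)
for t in(-.5,-.25,0,.25):
    m=np.array([.35,-.937,0]);p=np.array([.574,.0535,.128])+m*(.012+.048*np.cos(t))-[0,0,.048*np.sin(t)]
    print(t,(proj(a,p)-[x0,y0]+.4)*5)
cv2.imwrite('pics/i.png',cv2.convertScaleAbs(cv2.resize(a['img'][y0:y0+90,x0:x0+120],(600,450),interpolation=2),alpha=1.4)[:,:,::-1])
```

```text
7.05 [0.57456614 0.05363249 0.25289283] 0.038813127565953
275 170
-0.5 [212.01194237 233.01028855]
-0.25 [194.92422112 268.33654344]
0 [187.58924608 303.38215924]
0.25 [190.21060837 335.86956842]
```

View pics/i.png

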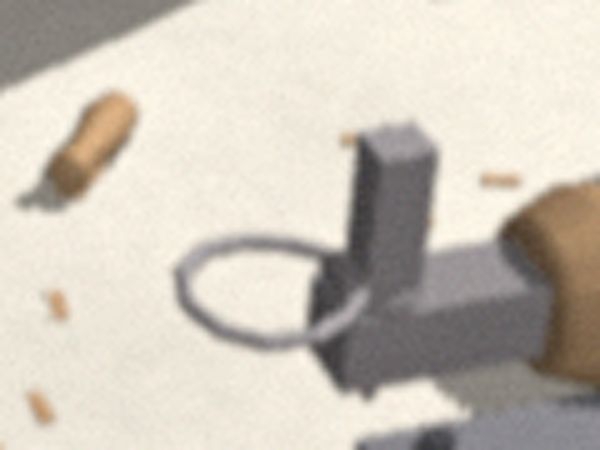

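The pin is seated upright with its ring tip at (182,290), which puts the ring near −0.1 rad. Next I move outside the bar end, close the jaws and tilt.

Call:
apply_moves(
  deltas=[
    [255,0.5,-1.35,0,0.131,0.049,0],
    [255,0.5,-1.35,0,0.131,0.049,0],
    [255,0.5,-1.35,0,0.131,0.049,0],
    [255,0.5,-1.35,0,0.131,0.049,0],
    [255,0.5,-1.35,0,0.131,0.049,0],
    [255,0,0,-2,0,0,0],
    [255,0,0,-2,0,0,0],
    [255,0,0,-2,0,0,0],
    [255,0,0,0,0,0,0],
    [255,0,0,0,0,0,0],
  ],
)

```text
time_s: 8.05
ee_pos: [0.5989, -0.0138, 0.1905]
eef_rot: [-3.141, -0.7, 1.928]
force: [-0.7, 0.1, -0.1]
grip_width: 0.0005
grip_force: 0.0
```

Run:
```python
from h import *
o=ctrl.get_obs();Z=R.from_euler('xyz',o['eef_rot']).as_matrix();print(o['time_s'],o['ee_pos'],o['grip_width'],Z[:,1],Z[:,2],o['qpos'])
m=np.array([.35,-.937,0]);d=o['ee_pos']-np.array([.574,.0535,.12]);l=np.array([.937,.35,0])
print('mandrel x,y,z TCP',d@m,d@l,d[2],'tool z in m',Z[:,2]@m,Z[:,2]@l,Z[2,2])
for t in(-.5,0,.4,.8,1.1,1.3,1.47):
    p=np.array([.574,.0535,.128])+m*(.012+.048*np.cos(t))-[0,0,.048*np.sin(t)]-.0275*Z[:,2]
    print(t,((p-o['ee_pos'])*100).round(2))
a=shot('scene');cv2.imwrite('pics/j.png',cv2.convertScaleAbs(cv2.resize(a['img'][120:300,200:440],(800,600),interpolation=2),alpha=1.4)[:,:,::-1])
```

```text
8.05 [ 0.59890912 -0.01383336  0.19051181] 0.0005286473970880476 [ 9.36623638e-01  3.50336574e-01 -6.67081896e-04] [-0.22615912  0.60317923 -0.7648705 ] [-0.29695964  0.66110452  1.22494863  0.54148277  1.70746786 -0.70542864]
mandrel x,y,z TCP 0.07180954945065107 -0.00022682685772178884 0.07051181481786872 tool z in m -0.6443346249652182 -0.0007983630706943912 -0.7648704962818584
-0.5 [ 0.03  0.   -1.85]
0 [ 0.23 -0.55 -4.15]
0.4 [ 0.1  -0.19 -6.02]
0.8 [-0.28  0.82 -7.59]
1.1 [-0.69  1.91 -8.43]
1.3 [-1.    2.75 -8.77]
1.47 [-1.28  3.5  -8.92]
```

View pics/j.png

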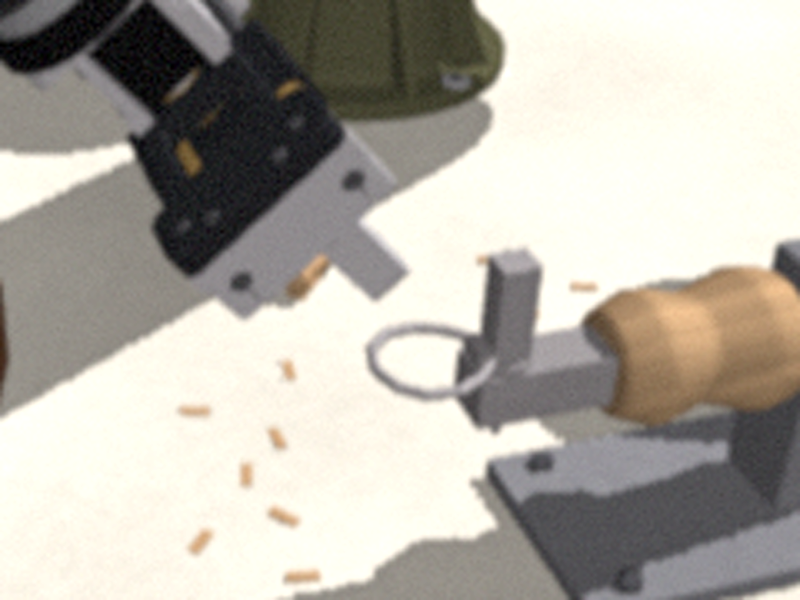

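Call:
apply_moves(
  deltas=[
    [255,0,0,-1.85,0,0,0],
    [255,0.1,-0.28,-1.15,0,0,0],
    [255,0.1,-0.27,-1.15,0,0,0],
    [255,-0.06,0.18,-0.94,0,0,0],
    [255,-0.07,0.18,-0.93,0,0,0],
    [255,-0.19,0.5,-0.8,0,0,0],
    [255,-0.19,0.5,-0.77,0,0,0],
    [255,0,0,0,0,0,0],
  ],
)

```text
time_s: 8.9
ee_pos: [0.5953, -0.0049, 0.1136]
eef_rot: [-3.14, -0.7, 1.929]
force: [-0.6, 0.1, 0.5]
grip_width: 0.0002
grip_force: 0.0
```

Call:
apply_moves(
  deltas=[
    [255,-0.2,0.55,-0.42,0,0,0],
    [255,-0.2,0.55,-0.42,0,0,0],
    [255,-0.16,0.42,-0.17,0,0,0],
    [255,-0.15,0.42,-0.17,0,0,0],
    [255,-0.14,0.37,-0.08,0,0,0],
    [255,-0.14,0.37,-0.07,0,0,0],
    [255,0,0,0,0,0,0],
    [255,0,0,0,0,0,0],
    [255,0,0,0,0,0,0],
  ],
)

```text
time_s: 9.8
ee_pos: [0.586, 0.0209, 0.1013]
eef_rot: [3.141, -0.699, 1.929]
force: [0.0, -0.3, 0.5]
grip_width: 0.0003
grip_force: 0.0
```

Run:
```python
from h import *
o=ctrl.get_obs();print(o['ee_pos'],o['force'])
a=shot('scene')
for t in(0,.8,1.2,1.3,1.4,1.5):
    m=np.array([.35,-.937,0]);p=np.array([.574,.0535,.128])+m*(.012+.048*np.cos(t))-[0,0,.048*np.sin(t)]
    print(t,(proj(a,p)-[280,160]+.4)*5)
cv2.imwrite('pics/k.png',cv2.convertScaleAbs(cv2.resize(a['img'][160:270,280:420],(700,550),interpolation=2),alpha=1.4)[:,:,::-1])
```

```text
[0.58604777 0.02087815 0.1013118 ] [ 0.03703379 -0.27160228  0.52476526]
0 [162.58924608 353.38215924]
0.8 [202.85931053 439.20254411]
1.2 [251.2045845  456.36511615]
1.3 [265.05681395 457.45967419]
1.4 [279.36104001 457.26108581]
1.5 [293.98638357 455.78043066]
```

View pics/k.png

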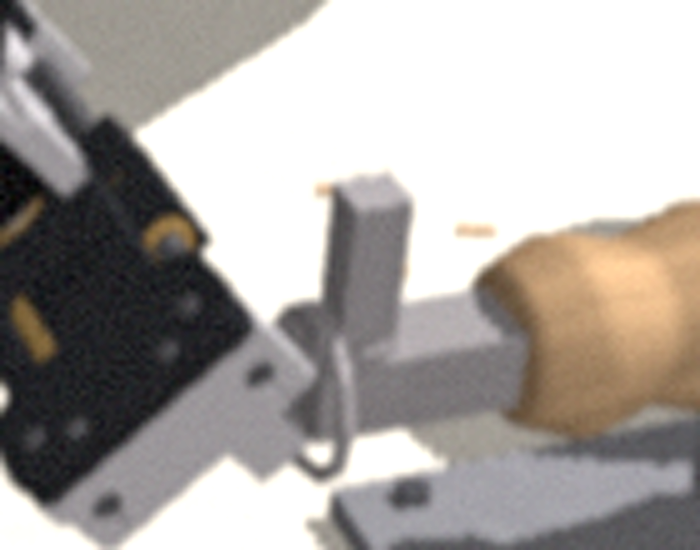

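The ring now hangs around the bar end, its far side at about (318,472), and the pin is still upright. I'll back off outward, then up.

Call:
apply_moves(
  deltas=[
    [255,0.2,-0.5,0,0,0,0],
    [255,0.4,-1,0,0,0,0],
    [255,0.7,-1.8,0.5,0,0,0],
    [255,1,-2.5,2,0,0,0],
    [255,1,-2.5,2,0,0,0],
    [255,0,0,0,0,0,0],
    [255,0,0,0,0,0,0],
  ],
)

```text
time_s: 10.55
ee_pos: [0.619, -0.0628, 0.1458]
eef_rot: [3.142, -0.699, 1.928]
force: [0.2, -0.2, -0.2]
grip_width: 0.0007
grip_force: 0.0
```

Run:
```python
from h import *
o=ctrl.get_obs();print(o['ee_pos'],o['joint_vel'].round(3))
a=shot('scene')
cv2.imwrite('pics/l.png',cv2.convertScaleAbs(cv2.resize(a['img'][160:270,280:420],(700,550),interpolation=2),alpha=1.4)[:,:,::-1])
```

```text
[ 0.61901219 -0.0627505   0.14582481] [ 0.024  0.003  0.039  0.001 -0.007 -0.002]
```

View pics/l.png

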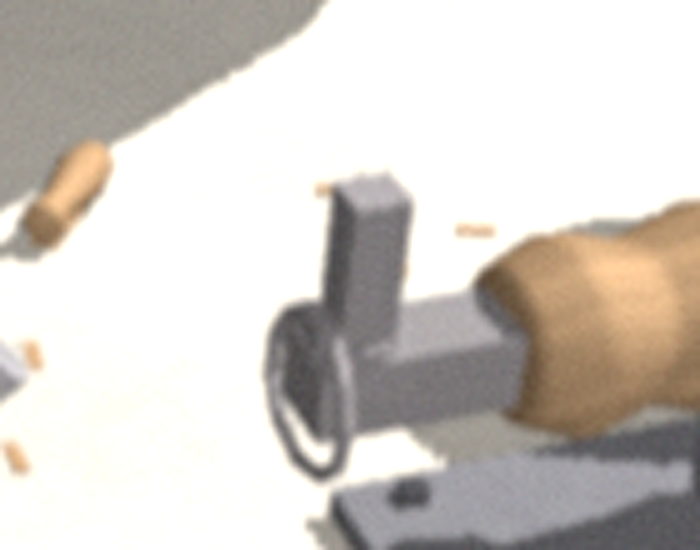

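The ring hangs around the bar, its far side at about (310,465), and everything is at rest and clear of the robot.

```bash
python3 -c "
from station import ctrl
print(ctrl.hand_in())"
```

```text
the job is handed in; nothing more can be done
None
```

The linchpin sits in the mandrel hole with its collar down and its ring hanging around the bar end (about 1.5 rad, judged from the scene camera); I handed the job in at about 10.6 s, and hand-in returned no verdict.

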